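Wedge the bread-rail gate

TASK

The little slatted gate in the bread rail must stay put while we restock. Holding the long wooden wedge, push or tap it thin end first under the gate's free end, straight along the line of the gate, until it has lifted the gate by about 5 mm and jams it exactly where it stands; do not swing the gate. Leave the wedge flat on the counter and let go.

Things in the scene. Friction and masses are not known exactly. Their poses are not given: they have to be found in the camera images.
- wedge: Long pale-wood wedge, 170 mm long, 36 mm wide (all in mm), 0.11 kg, flat on the counter. Origin: centre of its underside. +x points to the thin toe at x +85 (4 thick); a plain slope rises from there to 30 high at x -25; from x -25 to -85 it is a square grip block 44 high, to be gripped across its width (y) at x -55. A stubby wedge, 80 long and 13 high, lies elsewhere: not this one.
- paddle: Bystander, a lookalike of the wedge lying near it: same wood, size and grip block, but its front part (x -25 to +85) is a flat board 10 mm thick with a round tip, not a slope. Origin: centre of its underside, +x away from the grip block. Not needed.
- gate: Slatted wooden swing gate, 0.5 kg, 220 mm long (all in mm), its top 145 over the counter, hung on a fixed post. Origin on the upright hinge axis at counter level; +y runs along the gate to its free end, z up. Bottom rail 18 thick (x -9 to +9), underside 16 above the counter. Swings easily, stays where left; the hinge lets it be lifted straight up by at most 16, against its weight only.
- gate_end (a point): Middle of the lower edge of the gate's free end: x 0, y +220, z +16 mm in the gate's frame. The wedge's slope meets this edge when its toe is 51 mm past it, and every further 10 mm in lifts the gate 2.4 mm. Pushing in takes up to about 20 N; friction then keeps the wedge in.

How it is judged:
On the way:
1. the held wedge bears on the gate and has lifted its free end by at least 2 mm (contact force between the fingers and wedge above 1 N and contact force between wedge and gate above 1.5 N and height (world z) of gate_end above 0.018 m), for 0.05 s.
At the end, for the whole second after the job is handed in: The long wedge rests flat on the counter (6 mm, 0.1 rad), thin end under the gate's free end, in line with it within 15 degrees and 16 mm sideways, bearing the gate with over 1.5 N and lifting its free end at least 2 mm; that end is within 25 mm of where it started; all at rest (height (world z) of gate_end above 0.018 m and contact force between wedge and gate above 1.5 N and distance of gate_end from where it was at the start of the episode below 0.025 m and y of gate_end in the frame of wedge between -0.016 and 0.016 m and x of gate_end in the frame of wedge between -0.03 and 0.035 m and angle between the x axis of wedge and the y axis of gate, either way round below 0.26 rad and angle between wedge's own z axis and vertical below 0.1 rad and height (world z) of wedge below 0.006 m and linear speed of wedge below 0.01 m/s and angular speed of gate below 0.05 rad/s); the robot touches nothing.
It also fails if it takes over 35 s, if anything falls off the work surface, if the arm or the gripper's body presses on something with over 40 N, if the wrist force passes 120 N, or if a joint passes its speed limit or range.

ROBOT

A 6-joint arm with a two-finger parallel gripper is mounted at the origin on the work surface. World frame = base frame: x ahead of the robot, y to its left, z up, the work surface at z = 0. Lengths are in m, angles in rad, forces in N, time in s.
With the tool pointing down it reaches from about 0.325 to 0.9 m from the base axis. Payload 3.5 kg.
Tool frame: the origin (TCP) lies midway between the tips of the shut fingers; the grasp point (between the pads) lies 19 mm behind it (manip.grip_point_offset is the distance from the TCP to the grasp point, in m); z points along the fingers, y is the line along which they close (so a half turn about z gives the same grasp; the last joint's range is limited). The gripper opens to 85 mm and grips with 20 to 120 N. Pads are 22 mm wide; open, the fingers measure 114 mm over their backs; the gripper's body (76 mm by 85 mm) begins 54 mm behind the grasp point. The pads swing forward as they close: fully open they stand 13 mm farther back than shut.
Start: joints at [-1.407, 0.276, -0.026, 1.268, 0, 1.467], TCP at [0.165, -0.603, 0.231] pointing down, gripper open.
Joint ranges: [-3.12, 3.12], [-0.85, 1.88], [-1.08, 1.24], [-1.95, 2.15], [-1.57, 1.53], [-3.14, 3.14]. Speed limits (rad/s): [2.57, 2.57, 3.14, 3.14, 3.14, 3.14].

INTERFACE

Orientations are given as a rotation vector (axis times angle).
In Python, from rig import manip gives the robot as it stands. Calls block until the motion is done:
- manip.move_to(position, orientation): joint-space move of the TCP to a pose.
- manip.move_linear(position, rotation=None, vel=0.15): straight line of the TCP; rotation=None keeps the orientation; vel is the mean speed in m/s.
- manip.move_joints(angles): joint-space move.
- manip.grip(opening, grasp_force=None): finger opening in m; grasp_force is the grip in N (None keeps the last); returns when the fingers have stopped.
- manip.wait(seconds).
- manip.solve_ik(position, orientation): joint angles nearest the present ones, or None.
- manip.capture(name): name is "side" or "top" or "wrist"; returns the picture (384x512x3 uint8, red, green, blue); there is no depth.
- manip.camera_info(name): a dict with "K" (3x3 intrinsics, pixels), "D" ([k1, k2, p1, p2, k3] as OpenCV has them; the pictures are not rectified), "extrinsics" (4x4, takes a point from world to camera coordinates); the wrist camera has in their place "mount" (4x4, takes a point from camera to tool coordinates, whose origin is the TCP and whose axes are the flange's). Camera axes: x right, y down, z forward; pixel columns grow to the right and rows downward; lengths in m; the calibration is good to about 2 mm. A picture is of the moment at which its call begins: read the wrist's pose just before it. camera_info takes no time and is no camera call.
A pose or a line that the arm cannot do raises manip.PlanningError and nothing moves.
- manip.hand_in(): hands the job in; it is judged then, once.
Trained networks look in the newest picture that a camera, given by its name, has taken for a name from the list of things; names that differ only in an ending like _2 or _b are one class to them, and where a whole thing is asked for, a point or a joint stands for the part that bears it (a point fixed in the world has none). Each returns a list of dicts, best first, with "p" (0 to 1); they miss things now and then, are a little off and sometimes report something else, mostly with a low value. They report only what shows in the picture. A call takes as long as a camera call.
- manip.silhouettes(camera, name): "region" (384x512 bool, what is visible of it) and "extent" ([left, top, right, bottom] in pixels, round what is visible of it).
Readings, each from a call of its own:
- manip.get_time_s(): time.
- manip.get_q(): joint angles.
- manip.get_joint_velocities(): joint speeds.
- manip.get_joint_efforts(): joint torques, N m.
- manip.get_position(): TCP position.
- manip.get_eef_rot(): TCP orientation.
- manip.get_force(): force on the tool from outside, world axes, zero at the start.
- manip.get_wrist_torque(): the same for the moment, N m.
- manip.get_finger_gap(): finger opening in m.
- manip.get_gripper_force(): force on a finger pad.
Only numpy, scipy, OpenCV 4.12 (cv2) and the standard library are available. Lean on these libraries where they do the work, as an engineer would, in place of code of your own. Each camera call takes 0.05 s, during which the arm holds its last target. There are 200 camera calls.

## Working session

There is one attempt and no reset: what is moved stays moved. The work goes in short steps, each a Python script; the robot and the scene stay as the last script left them, time stands still between calls to the robot, and variables do not carry over. Pictures are saved under pics/ and viewed, at most 10 in all, crops included, and the job is handed in when it is done.

```bash
mkdir -p pics; python3 - <<'E'
from rig import manip
import cv2, numpy as np
np.set_printoptions(precision=4,suppress=True)
for c in ("top","side"):
    im=manip.capture(c)[:,:,::-1].copy()
    i=manip.camera_info(c); print(c,i["K"],i["D"],i["extrinsics"])
    for n,col in (("wedge",(0,0,255)),("paddle",(255,0,0)),("gate",(0,255,0))):
        for d in manip.silhouettes(c,n)[:3]:
            print(c,n,round(d["p"],2),d["extent"],d["region"].sum())
            if d["p"]>.3:
                cs,_=cv2.findContours(d["region"].astype(np.uint8),0,2); cv2.drawContours(im,cs,-1,col,1)
    cv2.imwrite(f"pics/{c}0.png",cv2.resize(im,(800,600)))
print(manip.get_time_s(),manip.get_eef_rot(),manip.grip_point_offset)
E
```

```text
top [[476.7447   0.     248.7015]
 [  0.     476.7447 183.9062]
 [  0.       0.       1.    ]] [0.0201 0.     0.     0.     0.    ] [[-0.0071 -0.9993 -0.0364  0.0346]
 [-0.9857  0.0131 -0.168   0.4987]
 [ 0.1683  0.0347 -0.9851  1.0153]
 [ 0.      0.      0.      1.    ]]
top wedge 0.83 [81.2, 221.3, 158.0, 252.9] 1356
top paddle 0.64 [82.4, 146.1, 156.5, 172.1] 1174
top paddle 0.35 [300.8, 165.3, 408.8, 194.9] 1891
top gate 0.61 [303.0, 167.1, 404.5, 196.3] 1812
side [[363.6402   0.     256.1427]
 [  0.     363.6402 189.2891]
 [  0.       0.       1.    ]] [-0.0175  0.      0.      0.      0.    ] [[-0.9324 -0.3611 -0.0145  0.4757]
 [-0.2181  0.5942 -0.7742  0.1325]
 [ 0.2882 -0.7187 -0.6328  0.6854]
 [ 0.      0.      0.      1.    ]]
side wedge 0.79 [229.8, 292.4, 270.9, 384.0] 2300
side paddle 0.82 [108.6, 270.6, 185.0, 354.7] 2750
side gate 0.75 [272.7, 94.9, 306.5, 174.2] 1295
0.4 [-3.1134 -0.4178 -0.0001] 0.0187
```

View pics/top0.png

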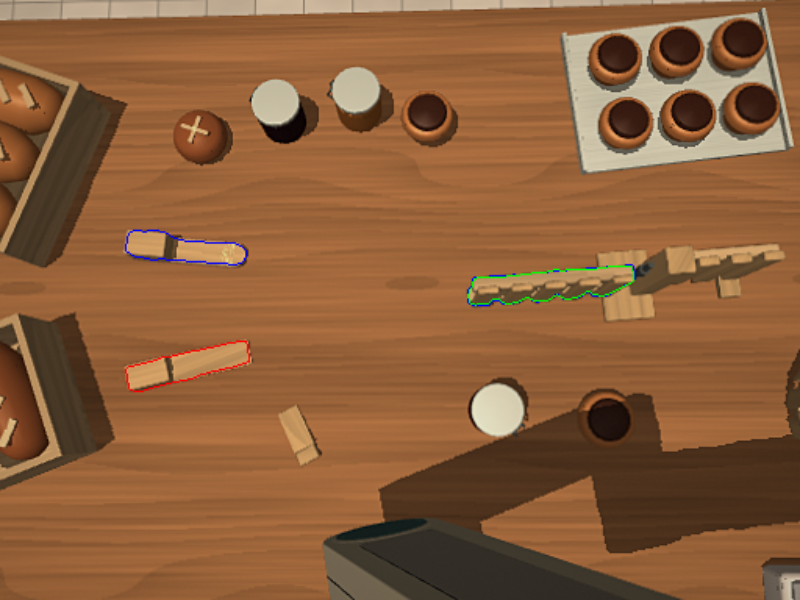

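View pics/side0.png

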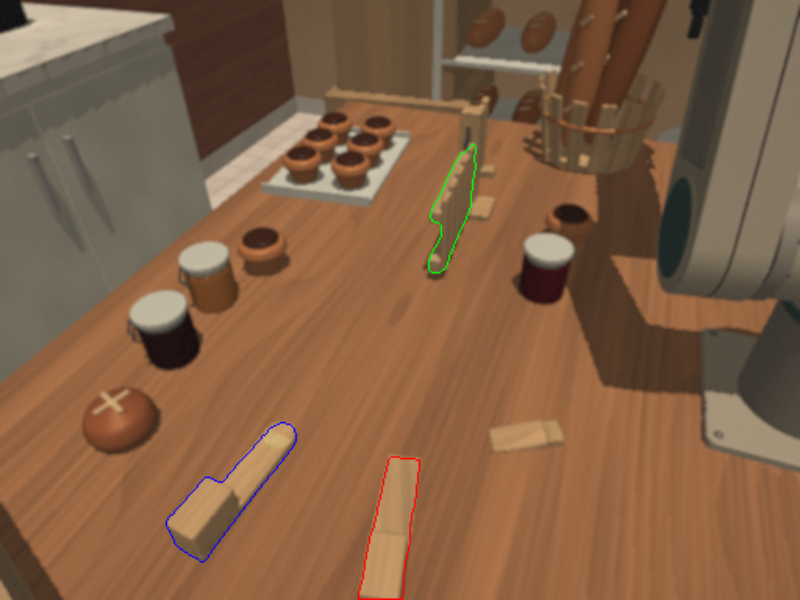

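The top view shows the wedge with its grip block at (148,373) and its toe at (248,352). The paddle, with a round tip, is at (185,248), and the gate's free end is at (470,290) with the hinge near (640,268). The side view agrees, and the networks label both lookalikes correctly. Next I fit poses from the silhouettes.

```bash
cat > h.py <<'E'
from rig import manip
import cv2, numpy as np
from scipy.optimize import minimize
from scipy.spatial.transform import Rotation as R
np.set_printoptions(precision=4,suppress=True)
def proj(c,P):
    i=manip.camera_info(c); E=np.array(i["extrinsics"])
    rv=cv2.Rodrigues(E[:3,:3])[0]
    return cv2.projectPoints(np.float64(P),rv,E[:3,3],np.float64(i["K"]),np.float64(i["D"]))[0][:,0]
def ray(c,uv,z):
    i=manip.camera_info(c);E=np.array(i["extrinsics"])
    n=cv2.undistortPoints(np.float64([[uv]]),np.float64(i["K"]),np.float64(i["D"]))[0,0]
    o=-E[:3,:3].T@E[:3,3]; d=E[:3,:3].T@np.array([n[0],n[1],1]); return o+d*(z-o[2])/d[2]
def box(x0,x1,y0,y1,z0,z1): return np.array([[x,y,z] for x in(x0,x1) for y in(y0,y1) for z in(z0,z1)])
WEDGE=[box(-.085,-.025,-.018,.018,0,.044),
  np.array([[x,y,z] for y in(-.018,.018) for x,z in((-.025,0),(-.025,.03),(.085,0),(.085,.004))])]
GATE=[box(-.009,.009,.0,.22,.016,.145)]
def world(parts,p):
    c,s=np.cos(p[2]),np.sin(p[2]); M=np.array([[c,-s,0],[s,c,0],[0,0,1]])
    return [q@M.T+[p[0],p[1],0] for q in parts]
def mask(c,parts,S=4):
    m=np.zeros((384*S,512*S),np.uint8)
    for q in parts:
        h=cv2.convexHull(np.float32(proj(c,q)))
        cv2.fillConvexPoly(m,np.int32(np.round((h+.5)*S)),1)
    return m
def fit(parts,obs,p0,S=4):
    big={c:cv2.resize(r.astype(np.uint8),None,fx=S,fy=S,interpolation=0) for c,r in obs.items()}
    def cost(p):
        w=world(parts,p); t=0
        for c,b in big.items():
            m=mask(c,w,S); t+=1-(m&b).sum()/max((m|b).sum(),1)
        return t
    r=minimize(cost,p0,method="Nelder-Mead",options=dict(initial_simplex=[np.array(p0)+d for d in([0,0,0],[.015,0,0],[0,.015,0],[0,0,.15])],xatol=1e-4,fatol=1e-5))
    return r.x,r.fun
E
python3 - <<'E'
from h import *
for c in("top","side"): manip.capture(c)
s={c:{n:manip.silhouettes(c,n)[0]["region"] for n in("wedge","gate")} for c in("top","side")}
a=ray("top",(148*.64,373*.64),.044); b=ray("top",(248*.64,352*.64),.0); print("block,toe",a,b)
d=b-a; p0=[a[0]+.055*d[0]/.14,a[1]+.055*d[1]/.14,np.arctan2(d[1],d[0])]
for cs in(("top",),("side",),("top","side")): print("wedge",cs,*fit(WEDGE,{c:s[c]["wedge"] for c in cs},p0))
e=ray("top",(470*.64,300*.64),.016); h=ray("top",(635*.64,268*.64),.145); print("end,hinge",e,h)
d=e-h; p0=[h[0],h[1],np.arctan2(d[1],d[0])-np.pi/2]
P={}
for cs in(("top",),("side",),("top","side")):
    P[cs],f=fit(GATE,{c:s[c]["gate"] for c in cs},p0); print("gate",cs,P[cs],f, world([np.array([[0,.22,.016]])],P[cs]))
p=P[("top","side")]
for c,(x,y,w,hh) in (("top",(290,150,130,60)),("side",(255,80,80,110))):
    im=manip.capture(c)[:,:,::-1]; z=600//max(w,hh)
    cr=cv2.resize(im[y:y+hh,x:x+w],None,fx=z,fy=z,interpolation=cv2.INTER_CUBIC)
    for q in world(GATE,p): 
        u=(proj(c,q)-[x,y]+.5)*z
        for i in range(8):
            for j in(1,2,4):
                if not i&j: cv2.line(cr,tuple(map(int,u[i])),tuple(map(int,u[i|j])),(255,0,255),1)
    cv2.imwrite(f"pics/gate_{c}.png",cr)
E
```

```text
block,toe [0.3812 0.3685 0.044 ] [0.4129 0.2379 0.    ]
wedge ('top',) [ 0.3953  0.3178 -1.3051] 0.06312023510370968
wedge ('side',) [ 0.3948  0.3179 -1.3357] 0.029992289899768654
wedge ('top', 'side') [ 0.3951  0.3177 -1.3262] 0.11041104279692704
end,hinge [ 0.4834 -0.0873  0.016 ] [ 0.5023 -0.2871  0.145 ]
gate ('top',) [ 0.4996 -0.2904  0.0733] 0.12447645162262333 [array([[ 0.4835, -0.071 ,  0.016 ]])]
gate ('side',) [ 0.4952 -0.2915  0.0642] 0.19268232790374074 [array([[ 0.4811, -0.072 ,  0.016 ]])]
gate ('top', 'side') [ 0.4995 -0.2991  0.0733] 0.3490843243685213 [array([[ 0.4834, -0.0797,  0.016 ]])]
```

View pics/gate_top.png

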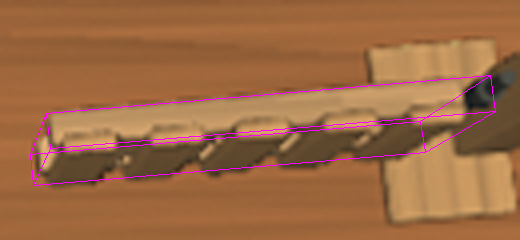

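View pics/gate_side.png

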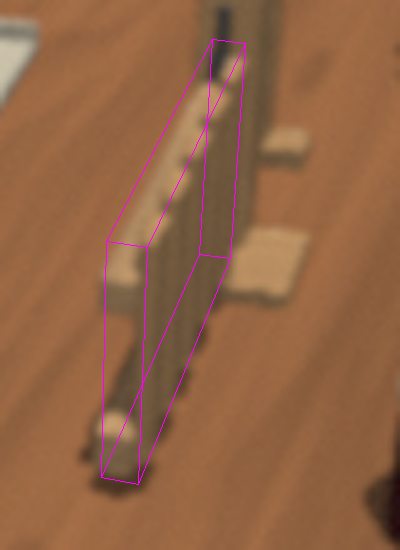

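```bash
cat >> h.py <<'E'
def down(a): # tool z down, tool x along world angle a
    x=np.array([np.cos(a),np.sin(a),0]); z=np.array([0,0,-1.]); return R.from_matrix(np.c_[x,np.cross(z,x),z]).as_rotvec()
E
python3 - <<'E'
from h import *
i=manip.camera_info("wrist"); M=np.array(i["mount"]); print(M, np.array(i["K"])[0,0])
for nm,p,a in(("wedge",[.395-.055*np.cos(-1.325),.3177-.055*np.sin(-1.325),.009],-1.325),("final",[.483,0,.009],-1.4975),("look",[.483,.03,.3],-1.4975)):
    for f in(0,np.pi): print(nm,f>0,manip.solve_ik(p,down(a+f)))
# where would gate end appear at the look pose
for f in(0,np.pi):
  T=np.eye(4);T[:3,:3]=R.from_rotvec(down(-1.4975+f)).as_matrix();T[:3,3]=[.483,.03,.3]
  X=np.linalg.inv(T@M)@np.array([[.483,-.075,.016,1]]).T; u=np.array(i["K"])@X[:3,0]; print(f,X[2],u[:2]/u[2])
E
```

```text
[[-0.0014 -0.9469 -0.3214  0.083 ]
 [ 1.     -0.0011 -0.0011 -0.0006]
 [ 0.0007 -0.3214  0.9469 -0.1435]
 [ 0.      0.      0.      1.    ]] 291.6957088223655
wedge False [ 0.6499  0.3345 -0.4757  0.7606  0.     -1.1667]
wedge True [ 0.6499  0.3345 -0.4757  0.7606  0.      1.9749]
final False [-0.1339  0.2624 -0.5817  0.7266  0.     -1.778 ]
final True [-0.1339  0.2624 -0.5817  0.7266  0.      1.3636]
look False [-0.0716 -0.006  -0.2086  1.3682  0.     -1.7157]
look True [-0.0716 -0.006  -0.2086  1.3682  0.      1.4259]
0 [0.3978] [261.0347  75.6505]
3.141592653589793 [0.4651] [250.6663 216.8018]
```

```bash
python3 - <<'E'
from h import *
manip.move_to([.483,.06,.2],down(-1.4975+np.pi))
i=manip.camera_info("wrist")
T=np.eye(4);T[:3,:3]=R.from_rotvec(manip.get_eef_rot()).as_matrix();T[:3,3]=manip.get_position()
im=manip.capture("wrist")[:,:,::-1].copy()
E=np.linalg.inv(T@np.array(i["mount"])); np.save("E.npy",E)
pr=lambda P: cv2.projectPoints(np.float64(P),cv2.Rodrigues(E[:3,:3])[0],E[:3,3],np.float64(i["K"]),np.float64(i["D"]))[0][:,0]
cv2.imwrite("pics/w_raw.png",im)
im=cv2.resize(im,(800,600),interpolation=cv2.INTER_CUBIC)
for p,col in(((.4995,-.2915,.0733),(255,0,255)),):
    u=(pr(world([box(-.009,.009,0,.22,.016,.034),],p)[0])+.5)*1.5625
    for a in range(8):
        for j in(1,2,4):
            if not a&j: cv2.line(im,tuple(map(int,u[a])),tuple(map(int,u[a|j])),col,1)
cv2.imwrite("pics/w0.png",im); print(manip.get_time_s(),T[:3,3])
E
```

```text
3.45 [0.4833 0.0594 0.2001]
```

View pics/w0.png

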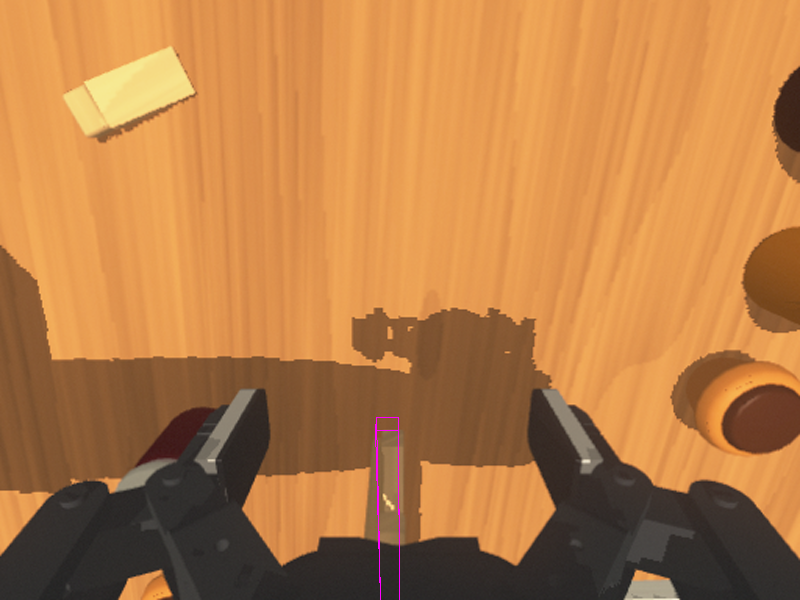

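The gate's free end is at about (390,433), in the arm's shadow. It is centred within about 2 px of the model but starts about 15 px nearer the hinge. I enlarge that spot.

```bash
python3 - <<'E'
from h import *
i=manip.camera_info("wrist");E=np.load("E.npy")
pr=lambda P: cv2.projectPoints(np.float64(P),cv2.Rodrigues(E[:3,:3])[0],E[:3,3],np.float64(i["K"]),np.float64(i["D"]))[0][:,0]
im=cv2.imread("pics/w_raw.png"); x,y,w,h=215,255,70,55; z=10
cr=cv2.resize(im[y:y+h,x:x+w],None,fx=z,fy=z,interpolation=cv2.INTER_CUBIC)
cr=np.clip(cr.astype(float)*1.8,0,255).astype(np.uint8)
for p,col in(((.4995,-.2915,.0733),(255,0,255)),((.4995,-.2991,.0733),(0,255,0))):
    u=(pr(world([box(-.009,.009,.219,.22,.016,.034)],p)[0])-[x,y]+.5)*z
    for a in range(8):
        for j in(1,2,4):
            if not a&j: cv2.line(cr,tuple(map(int,u[a])),tuple(map(int,u[a|j])),col,1)
cv2.imwrite("pics/w1.png",cr)
E
```

```text
(no output)
```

View pics/w1.png

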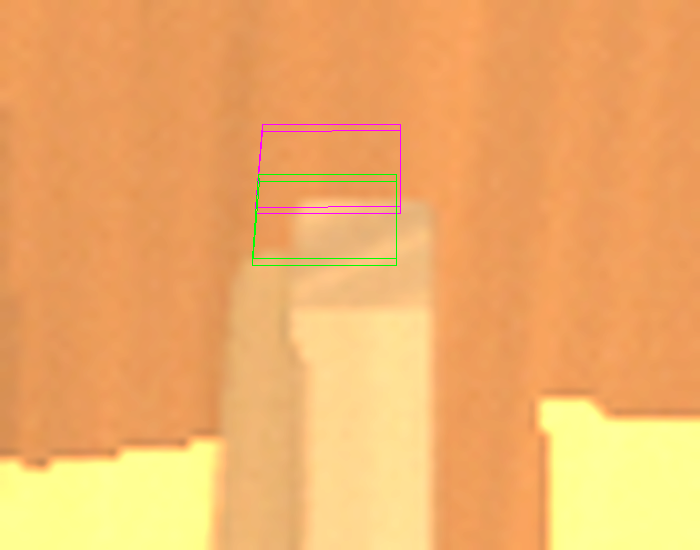

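The rail is 18 mm wide, at crop columns 293–433, with its lower edge at row 203. That puts the rail centre about 5 mm toward +x of the box fit, because the slats on the −x side biased it. The end is also about 4 mm nearer the hinge. I use this point and grasp the wedge.

```bash
python3 - <<'E'
from h import *
i=manip.camera_info("wrist");E=np.load("E.npy")
n=cv2.undistortPoints(np.float64([[[215+36.3-.5,255+20.3-.5]]]),np.float64(i["K"]),np.float64(i["D"]))[0,0]
o=-E[:3,:3].T@E[:3,3]; d=E[:3,:3].T@np.array([n[0],n[1],1]); g=o+d*(.016-o[2])/d[2]; print("gate_end",g); np.save("g.npy",g)
a=-1.325; c=np.array([.395,.3177]); gp=c-.055*np.array([np.cos(a),np.sin(a)]); r=down(a+np.pi)
manip.move_to([*gp,.12],r)
manip.move_linear([*gp,.007],vel=.12)
manip.grip(.02,70); print(manip.get_finger_gap(),manip.get_gripper_force(),manip.get_position(),manip.get_force())
manip.move_linear([*gp,.06],vel=.12)
print(manip.get_finger_gap(),manip.get_gripper_force(),manip.get_force(),manip.get_time_s())
for cn in("top","side"): 
    im=manip.capture(cn)[:,:,::-1]; print(cn,[(round(d["p"],2),d["extent"]) for d in manip.silhouettes(cn,"wedge")[:2]])
    if cn=="side": cv2.imwrite("pics/held.png",cv2.resize(im,(800,600)))
E
```

```text
gate_end [ 0.4883 -0.0837  0.016 ]
0.03527223637282047 70.43557405471802 [0.3822 0.3715 0.0076] [ 0.2619 -0.2506  3.6956]
0.0352465150828437 69.96143102645874 [-0.1169 -0.3348 -0.6637] 6.925
top [(0.85, [86.3, 215.7, 157.5, 245.6])]
side [(0.93, [228.6, 333.6, 260.1, 380.8])]
```

View pics/held.png

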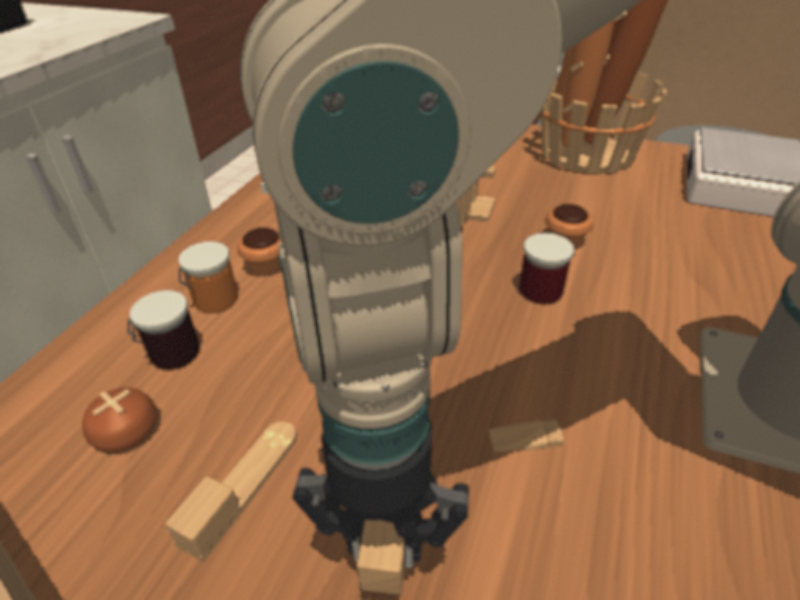

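The wedge is held at a 35 mm gap with 70 N, and the paddle at (230,490) is untouched. Next I carry it to the gate line, check, and push.

```bash
python3 - <<'E'
from h import *
g=np.load("g.npy"); yaw=.0733; u=np.array([-np.sin(yaw),np.cos(yaw)]); r=down(-np.pi/2+yaw+np.pi)
P=lambda s,z: [*(g[:2]+u*s),z]
manip.move_to(P(.18,.06),r); 
manip.move_linear(P(.18,.0072),vel=.06); f0=manip.get_force(); print(manip.get_position(),manip.get_eef_rot(),r,f0,manip.get_time_s())
im=manip.capture("top")[:,:,::-1]; d=manip.silhouettes("top","wedge"); print([(round(e["p"],2),e["extent"],e["region"].sum()) for e in d[:2]])
cv2.imwrite("pics/standoff.png",cv2.resize(im[100:280,180:440],None,fx=3,fy=3,interpolation=cv2.INTER_CUBIC))
E
```

```text
[0.474  0.0957 0.0076] [-2.1377 -2.3     0.0026] [2.1386 2.3013 0.    ] [-5.4334 -0.0924  8.276 ] 9.275
[(0.98, [225.8, 189.3, 283.2, 207.9], np.int64(856))]
```

View pics/standoff.png

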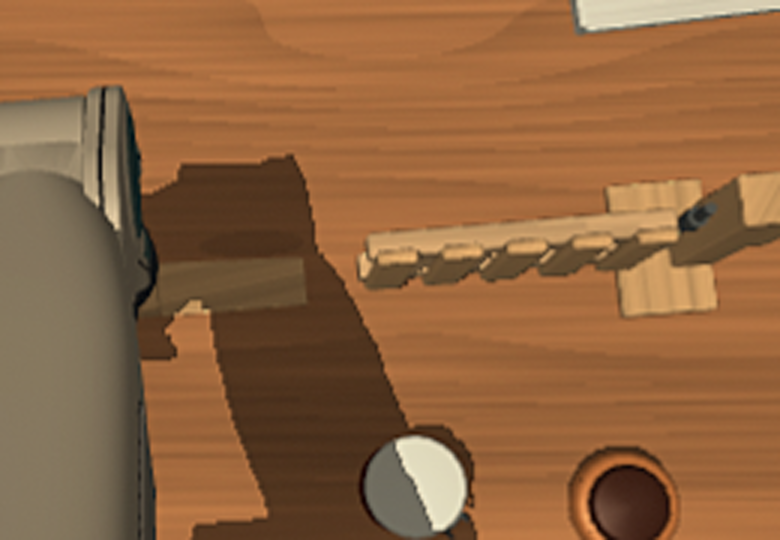

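The toe edge shows at crop x≈305 (rows 258–305), heading for the rail's end face at about (362,268). I check the toe position numerically before pushing.

```bash
python3 - <<'E'
from h import *
g=np.load("g.npy"); yaw=.0733; u=np.array([-np.sin(yaw),np.cos(yaw)])
print("toe corners",ray("top",(180+305/3,100+258/3),.004),ray("top",(180+305/3,100+305/3),.004),"expected mid",g[:2]+u*.04)
print("gate end lower px",proj("top",world([np.array([[-.009,0,0],[.009,0,0],[.009,0,.022]])],(0,0,yaw))[0]+g)*3-[540,300])
E
```

```text
toe corners [ 0.4997 -0.0448  0.004 ] [ 0.4635 -0.0441  0.004 ] expected mid [ 0.4853 -0.0438]
gate end lower px [[358.6213 281.4918]
 [356.2726 257.9985]
 [358.2665 253.1342]]
```

```bash
python3 - <<'E'
from h import *
g=np.load("g.npy"); yaw=.0733; u=np.array([-np.sin(yaw),np.cos(yaw)]); v=np.array([np.cos(yaw),np.sin(yaw)])
P=lambda s,z: [*(g[:2]+u*s+v*.003),z]
manip.move_linear(P(.178,.012),vel=.05)
manip.move_linear(P(.170,.0077),vel=.05)
manip.move_linear(P(.095,.0077),vel=.05); print(manip.get_position(),manip.get_force(),manip.get_time_s())
for s in(.086,.080,.074,.068):
    manip.move_linear(P(s,.0077),vel=.02); p=manip.get_position(); f=manip.get_force()
    print(s,(p[:2]-g[:2])@u,p[2],f,manip.get_gripper_force(),manip.get_time_s())
    if np.linalg.norm(f)>40: break
im=manip.capture("top")[:,:,::-1]; d=manip.silhouettes("top","gate"); print([(round(e["p"],2),e["extent"]) for e in d[:1]])
cv2.imwrite("pics/pushed.png",cv2.resize(im[100:280,180:440],None,fx=3,fy=3,interpolation=cv2.INTER_CUBIC))
E
```

```text
[0.4842 0.0113 0.0077] [-0.1183 -0.0158 -0.5615] 11.625
0.086 0.08748939747419025 0.007723207899597486 [-0.5257  7.5099  0.7894] 70.08909344673157 12.225
0.08 0.08225640925749432 0.0077499242015999815 [-0.3606  8.5293  1.1951] 70.2055549621582 12.675
0.074 0.0762491810665078 0.007706591321156413 [-0.2369 10.0364  2.0218] 70.17851114273071 13.125
0.068 0.07023154180944473 0.007650712468061861 [-0.8707  7.808   1.6016] 70.15460729598999 13.575
[(0.61, [302.1, 169.1, 404.5, 194.0])]
```

View pics/pushed.png

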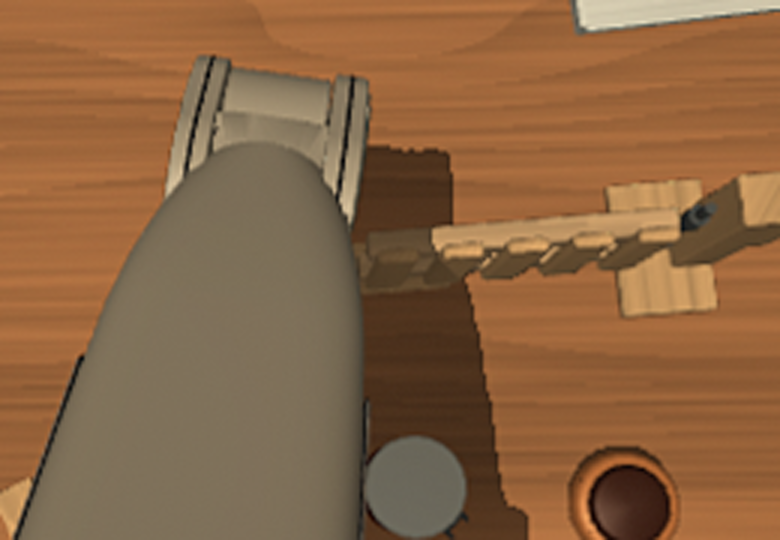

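The gate has not swung: its top rail ends at (370,235), as before. The 7–10 N push began where contact was predicted. One last small push, then I release and check.

```bash
python3 - <<'E'
from h import *
g=np.load("g.npy"); yaw=.0733; u=np.array([-np.sin(yaw),np.cos(yaw)]); v=np.array([np.cos(yaw),np.sin(yaw)])
P=lambda s,z: [*(g[:2]+u*s+v*.003),z]
manip.move_linear(P(.065,.0077),vel=.02); p=manip.get_position(); print((p[:2]-g[:2])@u,manip.get_force())
manip.grip(.075); print(manip.get_finger_gap(),manip.get_force())
manip.move_linear(P(.069,.16),vel=.12)
manip.move_to(P(.25,.25),down(-np.pi/2+yaw+np.pi)); 
pose=world
s={}
for c in("top","side"):
    im=manip.capture(c)[:,:,::-1].copy(); d=manip.silhouettes(c,"wedge"); print(c,[(round(e["p"],2),e["extent"],e["region"].sum()) for e in d[:2]])
    w=[g[0]+u[0]*.0125,g[1]+u[1]*.0125,-np.pi/2+yaw]
    for q in world(WEDGE,w):
        pass
    cv2.imwrite(f"pics/end_{c}.png",im)
a=cv2.imread("pics/end_top.png")[100:280,180:440]; b=cv2.imread("pics/end_side.png")[80:260,230:400]
A=cv2.resize(a,(420,291),interpolation=2); B=cv2.resize(b,(378,400),interpolation=2)
o=np.zeros((400,800,3),np.uint8); o[:291,:420]=A; o[:,422:]=B; cv2.imwrite("pics/end.png",o); print(manip.get_time_s())
E
```

```text
0.0672673704310439 [-0.3526  8.7831  1.3652]
0.07487317757292906 [-0.5506  0.5795 -0.6709]
top [(0.56, [258.3, 183.6, 320.8, 202.9], np.int64(792))]
side []
16.8833
```

View pics/end.png

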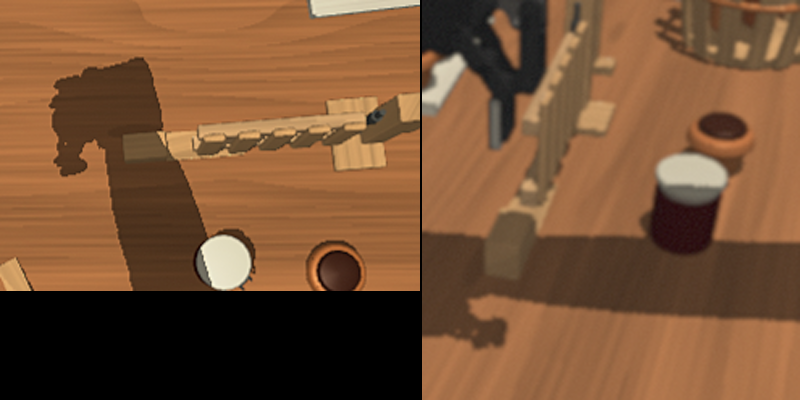

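The wedge lies in line under the gate's free end. In the top half its block is at (145,147), and the gate is where it was. I check the slip-back numerically, and hand in if it is within limits.

```bash
python3 - <<'E'
from h import *
g=np.load("g.npy"); yaw=.0733; u=np.array([-np.sin(yaw),np.cos(yaw)]); v=np.array([np.cos(yaw),np.sin(yaw)])
c=g[:2]+u*.0123
q=world(WEDGE,[c[0],c[1],-np.pi/2+yaw]); m=np.vstack([proj("top",x) for x in q]); print("pred extent",m.min(0),m.max(0))
manip.capture("top"); e=manip.silhouettes("top","wedge")[0]["extent"]; print(e)
dx=(e[0]-m[:,0].min())/476*.97; print("slip mm toward robot side (neg=back out)",dx*1e3)
if abs(dx)<.006: print(manip.hand_in(), manip.get_time_s())
E
```

```text
pred extent [255.355  180.2892] [331.4743 202.3217]
[255.8, 182.9, 321.4, 202.7]
slip mm toward robot side (neg=back out) 0.9068540640067088
the job is handed in; nothing more can be done
the job is handed in; nothing more can be done
```

I pushed the long wedge thin end first under the gate's free end, in line with the gate. By my estimate it lifts the gate about 5 mm; the wedge slipped about 1 mm at most on release, the gate did not visibly swing, and the job was handed in at about 17 s, with no verdict shown.

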